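# Hang the parts bin back on the slat rail

### The arm

A 7-joint arm with a two-finger parallel gripper is mounted at the origin on the work surface. World frame = base frame: x ahead of the robot, y to its left, z up, the work surface at z = 0. Lengths are in m, angles in rad, forces in N, time in s.
With the tool pointing down it reaches from about 0.4 to 0.85 m from the base axis. Payload 10.4 kg.
Tool frame: the origin (TCP) lies between the finger pads; the fingertips stand 8 mm ahead of it and the grasp point (between the pads) lies 11 mm behind it; z points along the fingers, x is the direction in which the jaws open and shut, and the axes are right-handed (so a half turn about z gives the same grasp; the last joint's range is limited). The gripper opens to 87 mm and grips with 3 to 60 N. Pads are 19 mm wide; open, the fingers measure 117 mm over their backs; the gripper's body (75 mm by 190 mm) begins 51 mm behind the grasp point.
Start: joints at [-1.181, 0.332, -0.065, 1.46, 0.022, 1.35, -0.088], TCP at [0.251, 0.573, 0.231] pointing down, gripper open.
Joint ranges: [-2.6, 2.6], [-0.5, 2.12], [-1.47, 1.34], [0.16, 2.42], [-1.27, 4.41], [0.06, 2.06], [-2.6, 2.6]. Speed limits (rad/s): [2.22, 2.22, 2.79, 2.79, 3.14, 3.14, 3.14].

### API

Orientations are given as a unit quaternion [x, y, z, w].
In Python, from bench import r, viewer gives the robot as it stands.
- The arm moves only by the tool apply_moves, never from a script. Its argument "increments" is a list of rows, each an object with "grip": the closure in counts, from 0 (fully open) to 255 (shut); "xyz": the shift along the tool's x, y, z in mm, a list of three; "rotation": the turn, a rotation vector about the tool's x, y, z in degrees, a list of three. A call has 1 to 5 rows; each row is the pose to reach, as a shift and turn from the pose measured when the call began, along the tool's axes at that moment; what a row does not reach only later rows make up. A row lasts 1/8 s, in which the tool goes at most 62.5 mm and 10.7 degrees, less where a joint would pass 70% of its speed; a pose out of reach is approached as far as the arm can. A call with a gripper value outside its range is refused whole. The fingers move at their own pace and stop on an object; "squeeze" is the grip in N (left out, the last holds). Time passes only in rows, so rows that repeat a pose let the fingers close. It gives the time, the measured TCP pose, the force and the opening at its end, in the units of the state.
- r.read_state(): the state, without advancing time (a new reading comes with each control period).
- viewer.camera(name): name is "scene" or "top" or "wrist"; returns a dict with "img" (384x512x3 uint8, blue, green, red), "range_z" (384x512 float32, m along the optical axis (not along the pixel's ray), 0 where there is no reading), "vertical_fov" (degrees; the focal length in pixels is half the picture's height over the tangent of half this angle, whatever the lens; pixels are square), "cx", "cy" (the principal point, pixels), "rvec" (rotation vector, rad) and "tvec" (3), from world to camera coordinates, as OpenCV has them. Camera axes: x right, y down, z forward; pixel columns grow to the right and rows downward; lengths in m; the calibration is good to about 2 mm. A picture is of the moment at which its call begins.
- r.close_job(): hands the job in, once; it reports no verdict.
The state is a dict: "time": time; "joint_positions": joint angles; "joint_vel": joint speeds; "joint_torque": joint torques, N m; "ee_pos": TCP position; "eef_rot": TCP orientation; "ft_force": force on the tool from outside, world axes, zero at the start; "torque": the same for the moment, N m; "width": finger opening in m.
Only numpy, scipy, OpenCV 4.12 (cv2) and the standard library are available. Lean on these libraries where they do the work, as an engineer would, in place of code of your own. Each camera call takes 0.05 s, during which the arm holds its last target.

### The job

Take the empty grey parts bin standing on the bench and hang it on the aluminium slat rail, in the gap between the two bins already there: tip its front up to get the rear tongue into the groove and up behind the lip, swing the front down without letting it drop, and press gently until the spring catch snaps in under the rail and the bin sits level and flush. Do not force it against the rail, push the hung bins along, or disturb the other things on the bench.

Things in the scene. Friction and masses are not known exactly. Their poses are not given: they have to be found in the camera images.
- bin: the bin to hang: open-topped, painted sheet steel, 62 wide (y) x 110 deep (x) x 65 high, 3 mm walls, about 0.25 kg, standing upright. Origin: centre of its underside; +x to its back, z up. Grip it across its width from above at 20 to 40 N. Its back carries a steel tongue near the top and a spring catch low down
- bin_corner (a point): on the bin at (55, 0, 62) mm in its frame: where the tongue's underside meets the back face; once hung it lies on the lower edge of the groove's mouth. The tongue, 44 wide, is a level strip 3 thick running 8.5 mm out from the back face (z 62 to 65), then an upright strip 3 thick (x 60.5 to 63.5) up to z 81
- bin_tongue (a point): on the bin at (62, 0, 81) mm in its frame: middle of the tongue's top edge. To pass the groove's mouth the bin must be tipped about 0.6 to 0.8 rad front-up
- bin_lip (a point): on the bin at (-61, 0, 65) mm in its frame: middle of the top of the grip lip on its front wall (14 deep, 62 wide, 4 thick); a place to press down
- catch (a joint): the bin's spring catch: a black nose 22 long (y) standing 15 mm out behind the back face, its hump 6 mm behind it, 12 mm above the underside. Value: how far it is pushed down, m (0 out, at most 0.004); 5 N to start, 1 N more per mm. It meets the rail's lower edge at about 0.15 rad front-up and snaps behind it near level; the bin's weight alone does not do it, 3 to 8 N on the front lip do
- rack: slat rail on two dark uprights (200 mm left and right of its middle, behind it). Origin: on the bench below the middle of the rail's front face; +x into the rail, away from the side where bins hang, y along it, z up. The rail is an aluminium section 460 long, 21 deep, 83 high; its top is 31 mm above, its front wall's end 52 mm below the lower edge of the groove's mouth
- groove (a point): nominal middle of the lower edge of the groove's mouth, on the front face, 200 mm above the bench, fixed to the uprights. The rail is bolted on in slotted holes: all of it, with its hung bins, sits up to 10 mm higher or lower than this says. Mouth 14 high, front wall 4 thick; behind the wall the groove is 14 deep and reaches 14 up behind the upper lip, 9 down
- left_bin (a joint): a full bin of the same size hung left of the gap: how far along the rail, m, its middle stands beyond y = +0.125 in the rack's frame (-0.03 to 0.03). It slides with 12 N of friction
- right_bin (a joint): a full bin of the same size hung right of the gap: how far along the rail, m, towards +y, its middle stands from y = -0.125 in the rack's frame (-0.03 to 0.03)
- spray_can: aerosol can 66 across, 190 high, upright; origin: centre of its underside; leave alone
- wrench: wrench 190 long lying flat on the bench; origin near its middle; leave alone
- pipe_offcut: short steel tube, 42 across, 60 high, upright; origin: centre of its underside; leave alone
- battery: drill battery pack 75 x 110 x 65; origin: centre of its underside; leave alone

How it is judged:
By the outcome, as a careful person would: the job done as asked, in the order asked, and still so for the second after the job is handed in, with the robot touching nothing.
It also fails if it takes over 72 s, if anything falls off the work surface, if the arm or the gripper's body presses on something with over 40 N, if the wrist force passes 120 N, or if a joint passes its speed limit or range.

## Working session

There is one attempt and no reset: what is moved stays moved. The work goes in short steps, Python scripts to look and compute and a tool call to move; the robot and the scene stay as the last step left them, time stands still between calls to the robot, and variables do not carry over. Pictures are saved under pics/ and viewed, and the job is handed in when it is done.

Besides the shell and the picture viewer there is one more tool, called as name(argument=value, ...), one argument or row to a line, values as JSON. apply_moves: Moves the arm, as the interface text tells. Its arguments: {"type":"object","properties":{"increments":{"type":"array","items":{"type":"object","properties":{"grip":{"type":"number"},"xyz":{"type":"array","items":{"type":"number"}},"rotation":{"type":"array","items":{"type":"number"}}}}},"squeeze":{"type":"number"}},"required":["increments"]}

```bash
mkdir -p pics; ls; cat > h.py <<'E'
import numpy as np, cv2
from bench import r, viewer
from scipy.spatial.transform import Rotation as R
def cam(n):
    c=viewer.camera(n); c['f']=c['img'].shape[0]/2/np.tan(np.radians(c['vertical_fov'])/2)
    c['R']=cv2.Rodrigues(np.array(c['rvec'],float))[0]; c['t']=np.array(c['tvec'],float).ravel(); return c
def pts(c):
    z=c['range_z']; v,u=np.mgrid[:z.shape[0],:z.shape[1]]
    P=np.stack([(u-c['cx'])/c['f']*z,(v-c['cy'])/c['f']*z,z],-1)
    W=(P-c['t'])@c['R']; W[z==0]=np.nan; return W
def ray(c,u,v):
    d=np.array([(u-c['cx'])/c['f'],(v-c['cy'])/c['f'],1])@c['R']; o=-c['R'].T@c['t']; return o,d
def st():
    s=r.read_state(); return s
E
python3 - <<'E'
from h import *
import pickle
s=st(); print(s)
D={}
for n in ['scene','top','wrist']:
    c=cam(n); D[n]=c; cv2.imwrite(f'pics/{n}0.png',c['img']); print(n,c['f'],c['cx'],c['cy'],-c['R'].T@c['t'],c['R'][2])
pickle.dump(D,open('d0.pkl','wb'))
E
```

```text
pics
{'time': 0.0, 'joint_positions': array([-1.18058459,  0.33287139, -0.06471834,  1.46094673,  0.02163158,
        1.34989247, -0.08850187]), 'joint_vel': array([ 3.02501549e-05, -2.50172789e-04,  8.73241578e-05, -1.42696421e-03,
        5.99715410e-04,  1.59206122e-03, -4.71130062e-04]), 'joint_torque': array([ 6.84019069e-04, -6.23260331e+01,  2.49568652e-02, -3.89893270e+01,
       -6.14272454e-02,  4.00762120e-02,  1.81705718e-04]), 'ee_pos': array([0.25059515, 0.57215099, 0.2297517 ]), 'eef_rot': array([ 8.37002356e-01,  5.47198823e-01, -5.68734506e-04,  4.26028682e-04]), 'ft_force': array([-0.59623696,  0.89029859,  1.11313461]), 'torque': array([0.00028929, 0.0064333 , 0.01182736]), 'width': 0.08681804483097483}
scene 377.65633569539807 246.75503068901827 191.5837683536776 [1.19579825 0.16378151 1.06678938] [-0.57942809 -0.15122322 -0.80087117]
top 418.02108561721883 259.48657690928314 189.56513612625517 [ 0.38660172 -0.01231398  1.36464336] [ 0.13064104  0.01501445 -0.99131604]
wrist 285.5467666857061 256.98642610817535 187.13891800891037 [0.18716497 0.60041715 0.38312763] [ 0.23603063 -0.10551999 -0.96599952]
```

View pics/scene0.png

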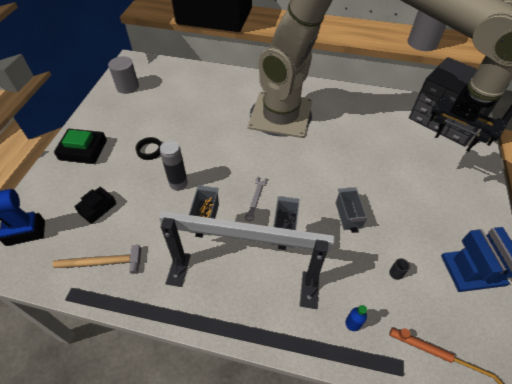

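View pics/top0.png

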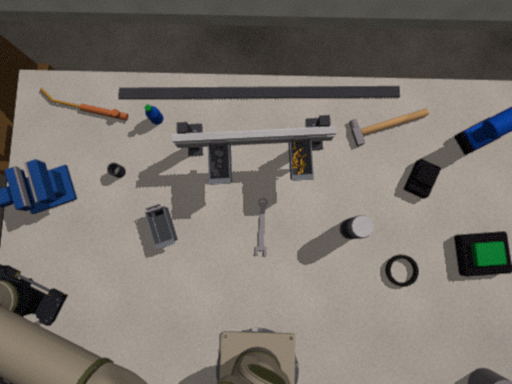

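View pics/wrist0.png

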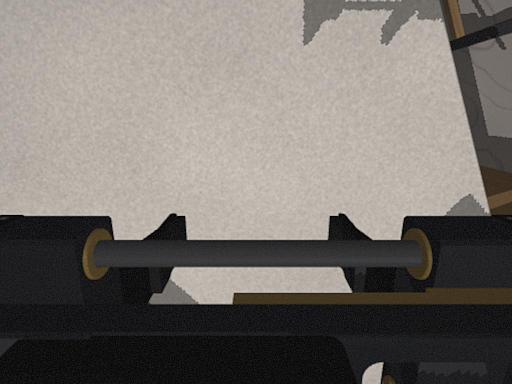

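Top view: grey bin at about (160,228), rail from (175,139) to (333,133), gap between hung bins at (220,163) and (301,158). Next come the metric measurements.

```bash
python3 - <<'E'
from h import *
import pickle
D=pickle.load(open('d0.pkl','rb'))
t=D['top'];s=D['scene']
cv2.imwrite('pics/tcrop.png',cv2.resize(t['img'][110:260,130:345],None,fx=3.7,fy=3.7,interpolation=cv2.INTER_CUBIC))
cv2.imwrite('pics/scrop.png',cv2.resize(s['img'][170:300,140:400],None,fx=3,fy=3,interpolation=cv2.INTER_CUBIC))
W=pts(t)
# rail top
m=(W[...,2]>0.2)&(W[...,0]>0.5)&(W[...,0]<0.95)&(np.abs(W[...,1])<0.4)
print('rail pts',m.sum(),np.nanmin(W[m],0),np.nanmax(W[m],0))
v,u=np.nonzero(m);print(u.min(),u.max(),v.min(),v.max())
Pm=W[m]; print(np.percentile(Pm[:,2],[5,25,50,75,95]))
print('rect',cv2.minAreaRect(Pm[:,:2].astype(np.float32)))
# bin
m=np.zeros(W.shape[:2],bool); m[195:260,135:185]=1
m&=(W[...,2]>0.02); P=W[m]; print('bin',P.min(0),P.max(0),m.sum())
top=m&(W[...,2]>0.055);P=W[top]; print(np.percentile(P[:,2],[5,50,95,99]),cv2.minAreaRect(P[:,:2].astype(np.float32)))
print('table',np.nanmedian(W[250:260,190:240,2]))
W2=pts(s)
m=np.zeros(W2.shape[:2],bool); m[180:235,330:372]=1
m&=(W2[...,2]>0.05)&(W2[...,2]<.1);P=W2[m];print('scene bin',P.min(0),P.max(0),cv2.minAreaRect(P[:,:2].astype(np.float32)))
m=(W2[...,2]>0.2)&(W2[...,0]>0.6)&(W2[...,0]<0.95)&(np.abs(W2[...,1])<0.3);P=W2[m]
print('scene rail',np.percentile(P[:,2],[5,25,50,75,95]),cv2.minAreaRect(P[P[:,2]>.215][:,:2].astype(np.float32)))
E
```

```text
rail pts 1728 [ 0.55596084 -0.20241063  0.20002736] [0.75172685 0.25562404 0.23725891]
172 335 115 183
[0.21117864 0.22111428 0.22345484 0.22573152 0.23212633]
rect ((0.6496803164482117, 0.022950783371925354), (0.176753431558609, 0.458797812461853), 4.102234363555908)
bin [0.36444038 0.26701469 0.02007823] [0.50317652 0.36371721 0.08545926] 495
[0.05682913 0.06516924 0.07830204 0.0835162 ] ((0.4358639419078827, 0.3169623017311096), (0.13134443759918213, 0.0640377402305603), 20.020015716552734)
table 0.0003394536594101779
scene bin [0.36728737 0.26657653 0.050093  ] [0.50737284 0.3642384  0.08750798] ((0.43767571449279785, 0.3154855966567993), (0.13596197962760925, 0.06472320109605789), 20.516244888305664)
scene rail [0.20303912 0.2160304  0.22336385 0.22526178 0.23246906] ((0.7126103043556213, 0.026425808668136597), (0.05578295513987541, 0.4593166708946228), 4.237855911254883)
```

```bash
python3 -c "
import pickle,numpy as np
" ; ls pics
```

```text
scene0.png
scrop.png
tcrop.png
top0.png
wrist0.png
```

View pics/tcrop.png

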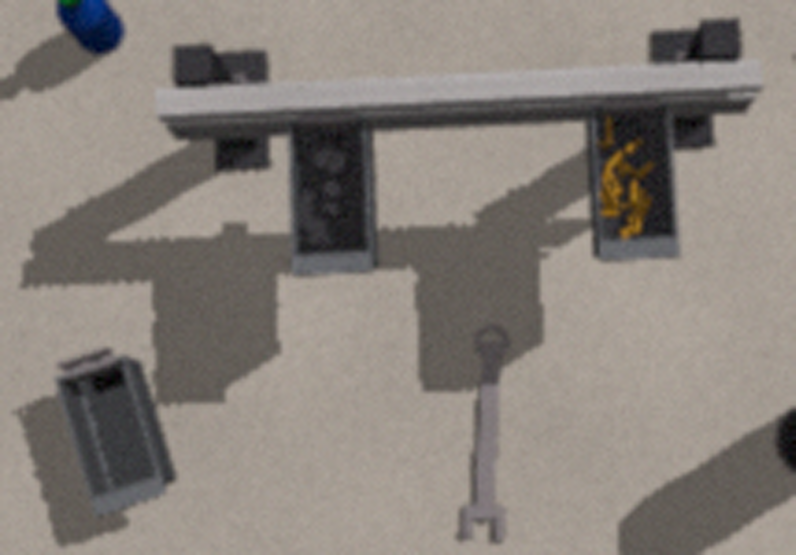

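View pics/scrop.png

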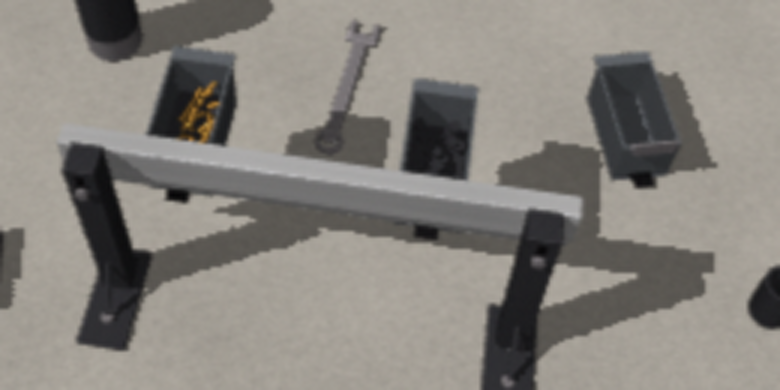

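```bash
cat > meas.py <<'E'
from h import *
import pickle
D=pickle.load(open('d0.pkl','rb'))
yaw=np.radians(4.15)
ex=np.array([np.cos(yaw),np.sin(yaw)]);ey=np.array([-ex[1],ex[0]])
for n in ['top','scene']:
    W=pts(D[n]).reshape(-1,3); W=W[np.isfinite(W[:,0])]
    X=W[:,:2]@ex; Y=W[:,:2]@ey
    m=(W[:,2]>0.217)&(W[:,2]<0.24)&(X>0.65)&(X<0.8)&(abs(Y)<.4)
    P=W[m];x=X[m];y=Y[m]; print(n,m.sum(),'Y ends',y.min(),y.max())
    print(np.histogram(x,np.arange(.68,.77,.004)))
    for a in np.arange(.69,.745,.004):
        k=(x>=a)&(x<a+.004)
        if k.sum()>5: print('  x%.3f'%a,k.sum(),'z med %.4f sd %.4f'%(np.median(P[k,2]),P[k,2].std()))
    # front edge per y, back edge per y
    f=[];b=[];yy=np.arange(-.2,.26,.02)
    for q in yy:
        k=(y>=q)&(y<q+.02)
        f.append(x[k].min() if k.any() else np.nan);b.append(x[k].max() if k.any() else np.nan)
    f=np.array(f);b=np.array(b);ok=np.isfinite(f)
    print('front fit',np.polyfit(yy[ok]+.01,f[ok],1),'back',np.polyfit(yy[ok]+.01,b[ok],1))
    # hung bins
    m=(W[:,2]>0.15)&(W[:,2]<0.212)&(X>0.53)&(X<0.70)&(abs(Y)<.4)
    x=X[m];y=Y[m];z=W[m,2]
    for nm,lo,hi in [('right',-.25,0.0),('left',0.05,.3)]:
        k=(y>lo)&(y<hi)&(x<.68)
        kk=k&(z>.185)
        print(nm,k.sum(),'Y',np.percentile(y[kk],[0,2,98,100]),'X min',x[kk].min())
        kl=k&(x<x[k].min()+.013)&(z>.18); print('   lip z',np.median(z[kl]),z[kl].std(),kl.sum())
E
python3 meas.py
```

```text
top 1537 Y ends -0.2535712012562358 0.20524438218753677
(array([  0, 233, 230, 229, 217, 225, 164,  43,  31,  33,  28,  32,  32,
        30,  10,   0,   0,   0,   0,   0,   0,   0]), array([0.68 , 0.684, 0.688, 0.692, 0.696, 0.7  , 0.704, 0.708, 0.712,
       0.716, 0.72 , 0.724, 0.728, 0.732, 0.736, 0.74 , 0.744, 0.748,
       0.752, 0.756, 0.76 , 0.764, 0.768]))
  x0.690 221 z med 0.2236 sd 0.0023
  x0.694 236 z med 0.2237 sd 0.0023
  x0.698 220 z med 0.2236 sd 0.0022
  x0.702 222 z med 0.2231 sd 0.0021
  x0.706 77 z med 0.2230 sd 0.0048
  x0.710 34 z med 0.2316 sd 0.0026
  x0.714 30 z med 0.2320 sd 0.0029
  x0.718 32 z med 0.2319 sd 0.0020
  x0.722 30 z med 0.2316 sd 0.0019
  x0.726 27 z med 0.2305 sd 0.0022
  x0.730 36 z med 0.2307 sd 0.0024
  x0.734 23 z med 0.2308 sd 0.0023
front fit [-0.00275805  0.68475127] back [0.03109919 0.70890896]
right 485 Y [-0.18738576 -0.18679794 -0.12514489 -0.12486349] X min 0.5624818442564989
   lip z 0.195855281207411 0.002260644788638924 102
left 459 Y [0.05018707 0.05054762 0.10957531 0.1102625 ] X min 0.5613259389155538
   lip z 0.195668336172
[... 497 characters left out ...]
sd 0.0014
  x0.702 236 z med 0.2241 sd 0.0017
  x0.706 257 z med 0.2220 sd 0.0031
  x0.710 30 z med 0.2325 sd 0.0030
  x0.714 32 z med 0.2319 sd 0.0031
  x0.718 36 z med 0.2323 sd 0.0023
  x0.722 38 z med 0.2327 sd 0.0023
  x0.726 31 z med 0.2324 sd 0.0021
  x0.730 38 z med 0.2326 sd 0.0037
  x0.734 51 z med 0.2312 sd 0.0051
  x0.738 55 z med 0.2258 sd 0.0050
front fit [0.00227085 0.68586841] back [0.04387556 0.71258771]
right 585 Y [-0.18919854 -0.18834896 -0.12650458 -0.12597595] X min 0.5631307577567781
   lip z 0.19602455108608777 0.001659674225806902 72
left 471 Y [0.05025808 0.05152543 0.10818333 0.10855672] X min 0.5616491406308493
   lip z 0.19602852282407462 0.0016166132311993613 66
```

```bash
cat > plan.py <<'E'
from h import *
YAW=np.radians(4.15); FACE=.685; YH=-.039; ZG=.193
BETA=.25; GX,GZ=-.020,.049
def axes(psi,th):
    Bx=np.array([np.cos(th)*np.cos(psi),np.cos(th)*np.sin(psi),-np.sin(th)]);By=np.array([-np.sin(psi),np.cos(psi),0]);return np.stack([Bx,By,np.cross(Bx,By)],1)
def tool_in_bin(gx=GX,gz=GZ,b=BETA,gy=0):
    z=-np.array([-np.sin(b),0,np.cos(b)]);x=np.array([0,1.,0]);T=np.eye(4);T[:3,:3]=np.stack([x,np.cross(z,x),z],1);T[:3,3]=np.array([gx,gy,gz])+.011*z;return T
def H(Rm,p):
    T=np.eye(4);T[:3,:3]=Rm;T[:3,3]=p;return T
def bin_origin(o,psi,th): return H(axes(psi,th),o)
def bin_hang(u,w,th,y=YH,psi=YAW):  # corner at (u,w) rel. groove edge, m
    ex=np.array([np.cos(psi),np.sin(psi),0]);ey=np.array([-ex[1],ex[0],0])
    c=ex*(FACE+u)+ey*y+np.array([0,0,ZG+w]);A=axes(psi,th);return H(A,c-A@np.array([.055,0,.062]))
def cur():
    s=st();return H(R.from_quat(s['eef_rot']).as_matrix(),s['ee_pos']),s
def inc(T,T0=None):
    if T0 is None:T0=cur()[0]
    d=np.linalg.inv(T0)@T; return np.round(d[:3,3]*1000,1).tolist(),np.round(np.degrees(R.from_matrix(d[:3,:3]).as_rotvec()),1).tolist()
E
python3 - <<'E'
from plan import *
psi=np.radians(20.3);O=np.array([.4389,.317,0])
for h in [.1,0]:
    T=bin_origin(O+[0,0,h],psi,0)@tool_in_bin(); print(h,T[:3,3],inc(T))
E
cat > path.py <<'E'
import numpy as np
from scipy.sparse import coo_matrix
from scipy.sparse.csgraph import dijkstra
# rail rects (u0,u1,w0,w1)
rects=[(0,4,-52,0),(0,4,14,31),(18,21,-52,31),(0,21,28,31),(0,21,-12,-9)]
def outline(x0,x1,z0,z1,n=1.0):
    xs=np.linspace(x0,x1,int((x1-x0)/n)+2);zs=np.linspace(z0,z1,int((z1-z0)/n)+2)
    return np.concatenate([[(x,z0) for x in xs],[(x,z1) for x in xs],[(x0,z) for z in zs],[(x1,z) for z in zs]])
tong=np.concatenate([outline(0,8.5,0,3),outline(5.5,8.5,0,19)])
body=np.concatenate([outline(-110,0,-62,3,3.0)])
nose=outline(0,15,-58,-52,2.0)
def clear(th,u,w):
    def d(B):
        U=u+B[:,0]*np.cos(th)+B[:,1]*np.sin(th);Wz=w-B[:,0]*np.sin(th)+B[:,1]*np.cos(th);m=1e9
        for a,b,c,e in rects:
            dx=np.maximum(a-U,U-b);dz=np.maximum(c-Wz,Wz-e)
            m=min(m,np.min(np.where((dx>0)|(dz>0),np.hypot(np.maximum(dx,0),np.maximum(dz,0)),np.maximum(dx,dz))))
        return m
    m=d(tong); m=min(m,d(body))
    if th>.2: m=min(m,d(nose))
    return m
ths=np.arange(0,.951,.05);us=np.arange(-30,4,1.);ws=np.arange(-16,12,1.)
C=np.array([[[clear(t,u,w) for w in ws] for u in us] for t in ths])
sh=C.shape;idx=np.arange(C.size).reshape(sh);I=[];J=[];V=[]
cost=1/np.maximum(C,.05)**2+.02
for d in [(1,0,0),(0,1,0),(0,0,1),(0,1,1),(0,1,-1),(1,1,0),(1,-1,0),(1,0,1),(1,0,-1),(1,1,1),(1,-1,1),(1,1,-1),(1,-1,-1)]:
    sa=tuple(slice(max(0,-k),n-max(0,k)) for k,n in zip(d,sh));sb=tuple(slice(max(0,k),n-max(0,-k)) for k,n in zip(d,sh))
    ok=(C[sa]>-.01)&(C[sb]>-.01);a=idx[sa][ok];b=idx[sb][ok];c=((cost[sa]+cost[sb])/2)[ok]*np.sqrt(sum(k*k for k in d));I+=[a,b];J+=[b,a];V+=[c,c]
G=coo_matrix((np.concatenate(V),(np.concatenate(I),np.concatenate(J))),shape=(C.size,)*2).tocsr()
s=idx[14,0,np.argmin(abs(ws+10))];g=idx[0,np.argmin(abs(us-0)),np.argmin(abs(ws-0))]
D,P=dijkstra(G,indices=s,return_predecessors=True);print(D[g])
k=g;L=[]
while k>=0:L.append(k);k=P[k]
for k in L[::-1]:
    a,b,c=np.unravel_index(k,sh);print('%.2f u%4d w%4d clr %.2f'%(ths[a],us[b],ws[c],C[a,b,c]))
E
python3 path.py
```

```text
0.1 [0.42269463 0.31100545 0.13834196] ([-170.2, 262.4, 91.8], [-13.6, 5.6, -43.7])
0 [0.42269463 0.31100545 0.03834196] ([-170.1, 262.4, 191.8], [-13.6, 5.6, -43.7])
297.7857147557468
0.70 u -30 w -10 clr 11.26
0.70 u -30 w  -9 clr 11.26
0.70 u -30 w  -8 clr 11.31
0.70 u -29 w  -7 clr 10.46
0.70 u -28 w  -6 clr 9.75
0.70 u -27 w  -5 clr 9.20
0.70 u -26 w  -4 clr 8.85
0.70 u -25 w  -3 clr 8.70
0.70 u -24 w  -2 clr 8.57
0.75 u -23 w  -1 clr 7.65
0.80 u -22 w   0 clr 6.54
0.85 u -21 w   1 clr 5.54
0.90 u -20 w   2 clr 4.81
0.90 u -19 w   2 clr 4.55
0.95 u -18 w   3 clr 4.42
0.95 u -17 w   3 clr 3.84
0.95 u -16 w   4 clr 3.42
0.95 u -15 w   4 clr 3.42
0.95 u -14 w   4 clr 2.93
0.95 u -13 w   5 clr 2.93
0.95 u -12 w   6 clr 2.73
0.95 u -11 w   6 clr 2.79
0.95 u -10 w   7 clr 3.02
0.95 u  -9 w   8 clr 2.82
0.90 u  -8 w   8 clr 2.75
0.90 u  -7 w   9 clr 2.60
0.85 u  -6 w   9 clr 2.64
0.80 u  -5 w   9 clr 2.85
0.75 u  -4 w   9 clr 2.83
0.70 u  -4 w   9 clr 2.64
0.65 u  -3 w   8 clr 2.73
0.60 u  -3 w   8 clr 3.13
0.55 u  -2 w   7 clr 2.82
0.50 u  -2 w   7 clr 3.27
0.45 u  -2 w   7 clr 3.16
0.40 u  -2 w   6 clr 3.10
0.35 u  -2 w   5 clr 2.65
0.30 u  -2 w   5 clr 2.43
0.25 u  -3 w   4 clr 1.19
0.20 u  -2 w   4 clr 1.66
0.15 u  -1 w   4 clr 1.82
0.10 u  -1 w   3 clr 1.29
0.05 u  -1 w   2 clr 1.11
0.00 u  -1 w   1 clr 0.50
0.00 u   0 w   0 clr 0.00
```

apply_moves(
  increments=[
    {"grip":0,"xyz":[-60,90,30],"rotation":[-3,1,-10]},
    {"grip":0,"xyz":[-110,170,60],"rotation":[-6,2,-20]},
    {"grip":0,"xyz":[-150,230,80],"rotation":[-9,3.5,-29]},
    {"grip":0,"xyz":[-170,262,92],"rotation":[-12,5,-38]},
    {"grip":0,"xyz":[-170,262,92],"rotation":[-13.6,5.6,-43.7]},
  ],
  squeeze=30,
)

```text
time: 0.78
ee_pos: [0.4157, 0.3202, 0.1415]
eef_rot: [0.565, 0.815, 0.103, 0.071]
ft_force: [0.9, 1.2, -1.3]
width: 0.0871
```

```bash
sed 's/np.arange(0,.951,.05)/np.arange(0,.801,.05)/' path.py > path8.py; python3 path8.py | tail -42; python3 - <<'E'
from plan import *
import pickle
D={}
for n in ['top','wrist','scene']:
    c=cam(n);D[n]=c;cv2.imwrite(f'pics/{n}1.png',c['img'])
pickle.dump(D,open('d1.pkl','wb'))
psi=np.radians(20.3);O=np.array([.4389,.317,0])
T,s=cur();print(s['time'],s['joint_positions'].round(2),T[:3,3],inc(bin_origin(O+[0,0,.1],psi,0)@tool_in_bin()))
W=pts(D['wrist']);m=(W[...,2]>.055)&(W[...,2]<.09)&(abs(W[...,0]-.44)<.09)&(abs(W[...,1]-.317)<.08)
P=W[m];print(m.sum(),np.percentile(P[:,2],[5,50,95]),cv2.minAreaRect(P[:,:2].astype(np.float32)))
E
```

```text
0.70 u -30 w  -9 clr 11.26
0.70 u -30 w  -8 clr 11.31
0.70 u -29 w  -7 clr 10.46
0.70 u -28 w  -6 clr 9.75
0.70 u -27 w  -5 clr 9.20
0.70 u -26 w  -4 clr 8.85
0.70 u -25 w  -3 clr 8.70
0.70 u -24 w  -2 clr 8.57
0.75 u -23 w  -1 clr 7.65
0.80 u -22 w   0 clr 6.54
0.80 u -21 w   0 clr 5.89
0.80 u -20 w   0 clr 5.35
0.80 u -19 w   0 clr 4.75
0.80 u -18 w   0 clr 4.06
0.80 u -17 w   1 clr 3.71
0.80 u -16 w   1 clr 3.38
0.80 u -15 w   2 clr 2.71
0.80 u -14 w   2 clr 2.69
0.80 u -13 w   2 clr 2.02
0.80 u -12 w   3 clr 2.02
0.80 u -11 w   4 clr 2.06
0.80 u -10 w   5 clr 2.06
0.80 u  -9 w   6 clr 2.07
0.80 u  -8 w   7 clr 2.10
0.80 u  -7 w   8 clr 2.16
0.75 u  -6 w   8 clr 2.21
0.70 u  -5 w   8 clr 2.48
0.65 u  -4 w   8 clr 2.76
0.60 u  -3 w   8 clr 3.13
0.55 u  -2 w   7 clr 2.82
0.50 u  -2 w   7 clr 3.27
0.45 u  -2 w   7 clr 3.16
0.40 u  -2 w   6 clr 3.10
0.35 u  -2 w   5 clr 2.65
0.30 u  -2 w   5 clr 2.43
0.25 u  -3 w   4 clr 1.19
0.20 u  -2 w   4 clr 1.66
0.15 u  -1 w   4 clr 1.82
0.10 u  -1 w   3 clr 1.29
0.05 u  -1 w   2 clr 1.11
0.00 u  -1 w   1 clr 0.50
0.00 u   0 w   0 clr 0.00
0.925 [-0.86  0.02  0.04  2.04  0.14  0.86  1.02] [0.41621905 0.31849974 0.14102686] ([-9.3, 2.8, 3.5], [-0.1, 0.1, -0.3])
2914 [0.05968616 0.06409098 0.06537611] ((0.4380874037742615, 0.3156699538230896), (0.13279205560684204, 0.06223408132791519), 20.14413070678711)
```

View pics/wrist1.png

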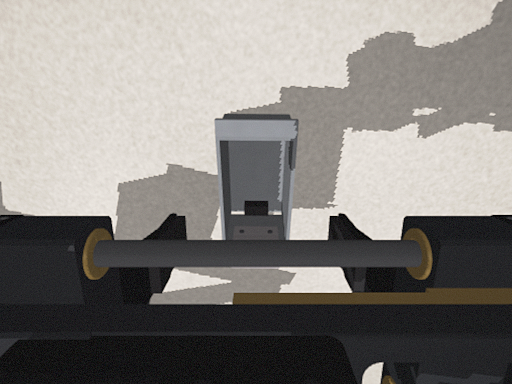

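```bash
python3 - <<'E'
from plan import *
psi=np.radians(20.2);O=np.array([.4395,.3168,0])
for h in [.1,.05,0]: print(inc(bin_origin(O+[0,0,h],psi,0)@tool_in_bin()))
E
```

```text
([-9.6, 3.2, 3.6], [-0.1, 0.1, -0.2])
([-9.6, -9.0, 52.1], [-0.1, 0.1, -0.2])
([-9.6, -21.3, 100.5], [-0.1, 0.1, -0.2])
```

apply_moves(
  increments=[
    {"grip":0,"xyz":[-9.6,3,4],"rotation":[0,0,0]},
    {"grip":0,"xyz":[-9.6,-3,28],"rotation":[0,0,0]},
    {"grip":0,"xyz":[-9.6,-9,52],"rotation":[0,0,0]},
    {"grip":0,"xyz":[-9.6,-18,88],"rotation":[0,0,0]},
    {"grip":0,"xyz":[-9.6,-21,100],"rotation":[0,0,0]},
  ],
)

```text
time: 1.55
ee_pos: [0.4224, 0.3108, 0.037]
eef_rot: [0.569, 0.813, 0.1, 0.071]
ft_force: [0.2, -0.3, 0.4]
width: 0.0869
```

```bash
python3 - <<'E'
from plan import *
psi=np.radians(20.2);O=np.array([.4395,.3168,0])
print(inc(bin_origin(O,psi,0)@tool_in_bin()),cur()[1]['ft_force'])
c=cam('wrist');cv2.imwrite('pics/wrist2.png',c['img'])
E
```

```text
([-0.2, 1.2, -1.1], [-0.3, 0.1, -0.1]) [ 0.24192185 -0.28103152  0.43960725]
```

View pics/wrist2.png

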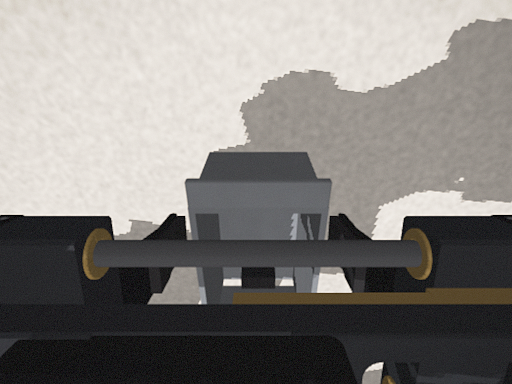

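Bin edges at columns 187–330, centred between the jaws (about 258). Closing.

apply_moves(
  increments=[
    {"grip":120,"xyz":[0,1,-1],"rotation":[0,0,0]},
    {"grip":160,"xyz":[0,1,-1],"rotation":[0,0,0]},
    {"grip":160,"xyz":[0,1,-1],"rotation":[0,0,0]},
    {"grip":160,"xyz":[0,1,-1],"rotation":[0,0,0]},
    {"grip":160,"xyz":[0,1,-1],"rotation":[0,0,0]},
  ],
  squeeze=32,
)

```text
time: 2.22
ee_pos: [0.4234, 0.3113, 0.0387]
eef_rot: [0.569, 0.813, 0.1, 0.071]
ft_force: [-2.4, -1.0, 6.9]
width: 0.062
```

```bash
python3 - <<'E'
from plan import *
psi=np.radians(20.2);O=np.array([.4395,.3168,0])
print(inc(bin_origin(O,psi,0)@tool_in_bin()),cur()[1])
E
```

```text
([-0.4, -0.3, 0.2], [-0.2, 0.1, -0.1]) {'time': 2.225, 'joint_positions': array([-0.84505681,  0.17561178,  0.05874283,  2.12894501,  0.1626793 ,
        0.62030392,  1.01024934]), 'joint_vel': array([ 0.00045806, -0.00103381, -0.00070453, -0.00131383,  0.00117141,
        0.00040295, -0.00010246]), 'joint_torque': array([ 1.67569444e-01, -4.00654364e+01,  1.09163895e+00, -2.94657254e+01,
        4.55252538e-01, -1.28606401e+00, -1.43637383e-02]), 'ee_pos': array([0.42341383, 0.3112775 , 0.03865882]), 'eef_rot': array([0.5688513 , 0.81321583, 0.10037531, 0.0708026 ]), 'ft_force': array([-2.39947812, -1.00673104,  6.93080205]), 'torque': array([-0.1246459 ,  0.49985501,  0.04806167]), 'width': 0.06198984178021198}
```

```bash
python3 - <<'E'
from plan import *
psi=np.radians(20.2);O=np.array([.4395,.3168,0])
T0=cur()[0];Tb=inv=np.linalg.inv(bin_origin(O,psi,0))@T0  # tool in bin as gripped
np.save('tb.npy',Tb)
print(inc(bin_origin(O+[0,0,.12],psi,0)@Tb))
for u in (-.16,): print(inc(bin_hang(u,-.01,0)@Tb),inc(bin_hang(u,-.01,.35)@Tb),inc(bin_hang(u,-.01,.7)@Tb))
E
```

```text
([-0.1, 29.3, -116.4], [0.0, 0.0, -0.0])
([-308.6, -47.5, -136.4], [0.0, -3.9, 15.6]) ([-307.7, -44.6, -162.6], [19.9, -1.2, 16.1]) ([-309.2, -33.1, -186.3], [39.9, 1.6, 16.2])
```

apply_moves(
  increments=[
    {"grip":160,"xyz":[0,3,-12],"rotation":[0,0,0]},
    {"grip":160,"xyz":[0,10,-40],"rotation":[0,0,0]},
    {"grip":160,"xyz":[0,19,-75],"rotation":[0,0,0]},
    {"grip":160,"xyz":[0,28,-110],"rotation":[0,0,0]},
    {"grip":160,"xyz":[-10,28,-116],"rotation":[0,0,0]},
  ],
)

```text
time: 2.85
ee_pos: [0.4265, 0.3027, 0.161]
eef_rot: [0.568, 0.813, 0.103, 0.071]
ft_force: [-0.1, 0.1, -1.9]
width: 0.0617
```

```bash
python3 - <<'E'
from plan import *
Tb=np.load('tb.npy');s=cur()[1];print(s['ft_force'],s['torque'],s['width'])
for u,t in ((-.16,0),(-.16,.35),(-.16,.7)): print(inc(bin_hang(u,-.01,t)@Tb))
E
```

```text
[-0.14802017  0.12216271 -1.88997004] [-0.1452346   0.46029773  0.04434998] 0.061703282172609536
([-299.3, -77.4, -18.7], [0.2, -4.1, 15.6])
([-298.3, -74.3, -44.9], [20.2, -1.4, 16.1])
([-299.8, -62.8, -68.5], [40.1, 1.5, 16.3])
```

apply_moves(
  increments=[
    {"grip":160,"xyz":[-45,-20,-15],"rotation":[2,0,3]},
    {"grip":160,"xyz":[-100,-35,-25],"rotation":[6,0,7]},
    {"grip":160,"xyz":[-155,-50,-32],"rotation":[10,0,10]},
    {"grip":160,"xyz":[-210,-62,-38],"rotation":[15,-1,13]},
    {"grip":160,"xyz":[-260,-70,-42],"rotation":[19,-1.4,16]},
  ],
)

```text
time: 3.48
ee_pos: [0.4417, 0.0293, 0.1838]
eef_rot: [0.681, 0.731, -0.032, -0.03]
ft_force: [1.0, 0.6, -2.5]
width: 0.0616
```

```bash
python3 - <<'E'
from plan import *
Tb=np.load('tb.npy');s=cur()[1];print(s['joint_positions'].round(2),s['ft_force'],s['torque'],s['width'])
for u,t in ((-.16,.35),(-.16,.7),(-.10,.7)): print(inc(bin_hang(u,-.01,t)@Tb))
E
```

```text
[-0.56  0.02  0.4   1.93 -0.01  1.28  1.49] [ 1.02828526  0.55437379 -2.46454205] [ 0.10020329 -0.13428466  0.02142475] 0.06162570902996326
([-35.8, 6.6, -2.6], [1.0, -0.1, -0.0])
([-35.8, 9.8, -28.7], [21.0, -0.2, -0.0])
([-35.6, 69.6, -33.9], [21.0, -0.2, -0.0])
```

apply_moves(
  increments=[
    {"grip":160,"xyz":[-20,6,-8],"rotation":[4,0,0]},
    {"grip":160,"xyz":[-36,8,-16],"rotation":[10,0,0]},
    {"grip":160,"xyz":[-36,10,-24],"rotation":[16,0,0]},
    {"grip":160,"xyz":[-36,10,-29],"rotation":[21,0,0]},
    {"grip":160,"xyz":[-36,10,-29],"rotation":[21,0,0]},
  ],
)

```text
time: 4.1
ee_pos: [0.4567, -0.0062, 0.2102]
eef_rot: [0.665, 0.712, -0.165, -0.154]
ft_force: [-0.6, -0.1, -1.2]
width: 0.0616
```

```bash
python3 - <<'E'
from plan import *
import pickle
Tb=np.load('tb.npy');T0,s=cur();print(s['joint_positions'].round(2),s['ft_force'],s['torque'],s['width'])
D={}
for n in ['top','scene','wrist']:
    c=cam(n);D[n]=c;cv2.imwrite(f'pics/{n}3.png',c['img'])
    B=T0@np.linalg.inv(Tb)
    W=pts(c);q=(W-B[:3,3])@B[:3,:3]
    m=(abs(q[...,0])<.09)&(abs(q[...,1])<.05)&(q[...,2]>-.02)&(q[...,2]<.1)&np.isfinite(q[...,0])
    Q=q[m];print(n,len(Q),np.percentile(Q,[1,50,99],0).round(4).tolist())
pickle.dump((D,T0),open('d3.pkl','wb'))
for u,t in ((-.16,.7),(-.10,.7)): print(inc(bin_hang(u,-.01,t)@Tb))
c=D['scene']['img'];cv2.imwrite('pics/s3.png',cv2.resize(c[130:290,150:370],None,fx=3.5,fy=3.5,interpolation=cv2.INTER_CUBIC))
E
```

```text
[-0.46  0.35  0.47  1.61 -0.11  1.68  1.68] [-0.57266545 -0.14041279 -1.19495975] [ 1.05334601e-01 -7.09016929e-01  5.64369351e-04] 0.061630785674360256
top 13 [[-0.0716, -0.0492, 0.0338], [-0.0691, -0.0388, 0.0944], [-0.0283, -0.0365, 0.0996]]
scene 569 [[-0.0523, -0.0314, -0.0015], [0.0241, -0.0015, 0.0067], [0.066, 0.0308, 0.0823]]
wrist 18128 [[-0.0704, -0.0417, 0.0026], [-0.0443, -0.001, 0.0624], [0.0527, 0.0416, 0.0993]]
([0.6, 0.2, -0.1], [0.1, -0.2, -0.0])
([0.8, 54.2, -26.4], [0.1, -0.2, -0.0])
```

View pics/s3.png

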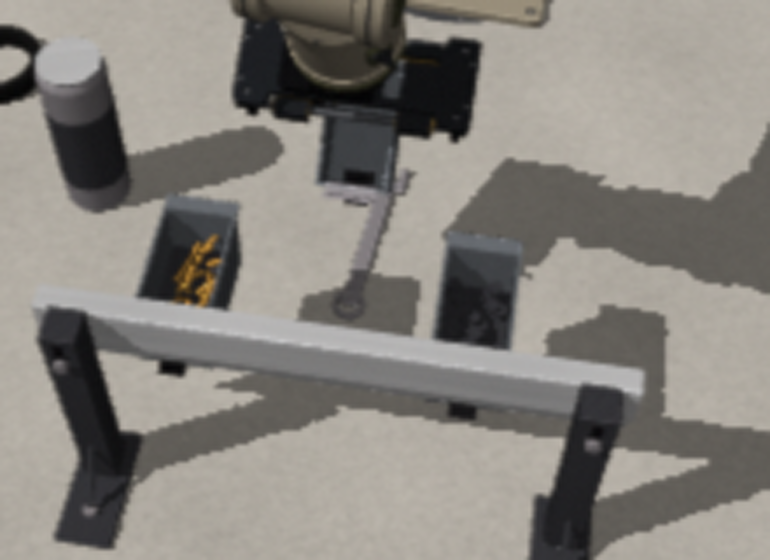

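View pics/top3.png

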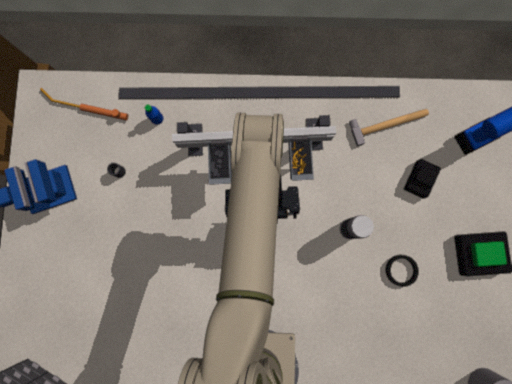

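View pics/wrist3.png

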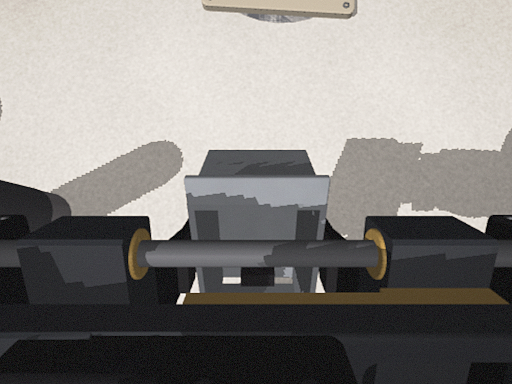

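```bash
python3 - <<'E'
from plan import *
import pickle
D,T0=pickle.load(open('d3.pkl','rb'));Tb=np.load('tb.npy');B=T0@np.linalg.inv(Tb)
for n in ['scene','wrist']:
    W=pts(D[n]);q=((W-B[:3,3])@B[:3,:3]).reshape(-1,3);q=q[np.isfinite(q[:,0])]*1000
    def sel(*b):
        m=np.ones(len(q),bool)
        for i,(lo,hi) in enumerate(b): m&=(q[:,i]>lo)&(q[:,i]<hi)
        return q[m]
    f=sel((-50,50),(-24,24),(-5,12)); print(n,'floor',len(f),np.median(f[:,2]) if len(f) else'')
    if len(f)>20: print('  floor slope',np.polyfit(f[:,0],f[:,2],1))
    t=sel((50,75),(-30,30),(68,95)); 
    if len(t): print('  tongue',len(t),np.percentile(t,[2,50,98],0).round(1).tolist())
    s=sel((-30,45),(22,40),(30,80)); 
    if len(s): print('  side+',len(s),np.percentile(s,[2,50,98],0).round(1).tolist())
    s=sel((-80,-56),(-40,40),(50,75)); 
    if len(s): print('  lip',len(s),np.percentile(s,[2,50,98],0).round(1).tolist())
    s=sel((45,60),(-25,25),(10,55)); 
    if len(s): print('  back',len(s),np.percentile(s,[2,50,98],0).round(1).tolist())
    s=sel((-62,-45),(-25,25),(10,55)); 
    if len(s): print('  front in',len(s),np.percentile(s,[2,50,98],0).round(1).tolist())
E
```

```text
scene floor 284 3.9447028698855284
  floor slope [0.01956812 3.77404002]
  tongue 23 [[54.1, -18.7, 68.2], [59.9, 3.7, 80.6], [61.8, 20.6, 84.9]]
  side+ 32 [[-20.3, 27.9, 32.1], [22.2, 30.2, 64.5], [42.8, 30.9, 69.5]]
  lip 1 [[-58.8, 28.3, 66.0], [-58.8, 28.3, 66.0], [-58.8, 28.3, 66.0]]
  back 20 [[45.1, -11.9, 11.6], [48.2, 0.8, 15.9], [50.2, 18.0, 47.4]]
  front in 1 [[-53.5, 24.8, 50.3], [-53.5, 24.8, 50.3], [-53.5, 24.8, 50.3]]
wrist floor 2231 3.6672338216246687
  floor slope [0.05426322 3.57784345]
  side+ 1016 [[-29.7, 27.4, 31.7], [-15.6, 27.7, 61.1], [29.2, 37.8, 79.8]]
  lip 4002 [[-68.3, -29.7, 62.6], [-63.1, -0.4, 65.3], [-56.3, 29.1, 66.5]]
  back 712 [[45.5, -23.9, 13.5], [51.9, -0.3, 16.5], [53.2, 23.8, 21.5]]
  front in 1699 [[-56.6, -24.0, 10.6], [-55.7, -0.0, 27.1], [-54.5, 23.8, 38.1]]
```

```bash
cat > nxt.py <<'E'
from plan import *
import sys
Tb=np.load('tb.npy');T0,s=cur();print('t',s['time'],'F',s['ft_force'].round(1),'M',s['torque'].round(2),'w',s['width'],'j',s['joint_positions'].round(2))
# current bin pose
B=T0@np.linalg.inv(Tb);c=B@np.array([.055,0,.062,1]);ex=np.array([np.cos(YAW),np.sin(YAW)]);
print('now u %.1f y %.1f w %.1f th %.3f yaw %.2f'%((c[:2]@ex-FACE)*1e3,(-c[0]*ex[1]+c[1]*ex[0])*1e3,(c[2]-ZG)*1e3,np.arcsin(-B[2,0]),np.degrees(np.arctan2(B[1,1],B[0,1]))-90))
for a in sys.argv[1:]:
    v=[float(x) for x in a.split(',')]; print(a,inc(bin_hang(v[0]/1e3,v[1]/1e3,v[2],*( [v[3]/1e3] if len(v)>3 else []))@Tb))
E
python3 nxt.py -130,-10,.73 -100,-10,.77 -70,-7,.8 -45,-4,.8 -30,-2,.8
```

```text
t 4.25 F [ 0.1 -0.3 -2.2] M [ 0.04 -0.71 -0.05] w 0.06197245638957291 j [-0.46  0.34  0.47  1.61 -0.11  1.68  1.68]
now u -160.2 y -39.7 w -9.9 th 0.698 yaw 4.03
-130,-10,.73 ([0.7, 27.1, -15.5], [1.8, -0.2, -0.0])
-100,-10,.77 ([0.8, 54.1, -31.6], [4.1, -0.2, -0.0])
-70,-7,.8 ([0.9, 79.8, -49.7], [5.8, -0.2, -0.0])
-45,-4,.8 ([1.0, 101.0, -63.3], [5.8, -0.2, -0.0])
-30,-2,.8 ([1.1, 113.6, -71.7], [5.8, -0.2, -0.0])
```

apply_moves(
  increments=[
    {"grip":160,"xyz":[0.7,27,-15.5],"rotation":[1.8,0,0]},
    {"grip":160,"xyz":[0.8,54,-31.5],"rotation":[4,0,0]},
    {"grip":160,"xyz":[0.9,80,-50],"rotation":[5.8,0,0]},
    {"grip":160,"xyz":[1,101,-63.5],"rotation":[5.8,0,0]},
    {"grip":160,"xyz":[1,101,-63.5],"rotation":[5.8,0,0]},
  ],
)

```text
time: 4.88
ee_pos: [0.5752, 0.0029, 0.2242]
eef_rot: [0.656, 0.703, -0.199, -0.186]
ft_force: [-0.4, -0.3, -2.7]
width: 0.0619
```

```bash
python3 nxt.py -30,-1,.8 -22,0,.8 -18,0.5,.8 -15,2,.8 -12,3,.8; python3 - <<'E'
from h import *
c=cam('scene')['img'];cv2.imwrite('pics/s4.png',cv2.resize(c[130:290,150:370],None,fx=3.5,fy=3.5,interpolation=cv2.INTER_CUBIC))
E
```

```text
t 4.875 F [-0.4 -0.3 -2.7] M [ 0.06 -0.87  0.  ] w 0.06187606809261592 j [-0.35  0.69  0.46  1.14 -0.21  1.92  1.73]
now u -44.1 y -39.2 w -4.1 th 0.798 yaw 4.02
-30,-1,.8 ([0.1, 10.4, -10.2], [0.1, -0.2, -0.0])
-22,0,.8 ([0.2, 16.7, -15.2], [0.1, -0.2, -0.0])
-18,0.5,.8 ([0.2, 19.9, -17.7], [0.1, -0.2, -0.0])
-15,2,.8 ([0.2, 21.6, -20.6], [0.1, -0.2, -0.0])
-12,3,.8 ([0.2, 23.7, -23.0], [0.1, -0.2, -0.0])
```

View pics/s4.png

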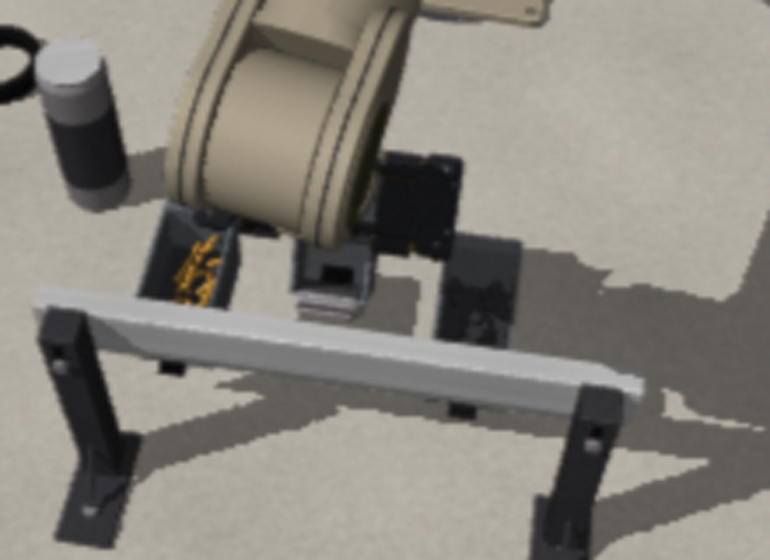

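apply_moves(
  increments=[
    {"grip":160,"xyz":[0.1,6,-6],"rotation":[0,0,0]},
    {"grip":160,"xyz":[0.1,10.5,-10],"rotation":[0,0,0]},
    {"grip":160,"xyz":[0.2,16.7,-15.2],"rotation":[0,0,0]},
    {"grip":160,"xyz":[0.2,19.9,-17.7],"rotation":[0,0,0]},
    {"grip":160,"xyz":[0.2,21.6,-20.6],"rotation":[0,0,0]},
  ],
)

```text
time: 5.55
ee_pos: [0.6038, 0.0049, 0.2305]
eef_rot: [0.657, 0.703, -0.199, -0.186]
ft_force: [0.7, 0.1, -1.9]
width: 0.0616
```

```bash
python3 nxt.py -14,2,.8 -12,3,.8 -10,5,.8 -8,7,.8 -7,8,.8
```

```text
t 5.55 F [ 0.7  0.1 -1.9] M [ 0.08 -0.83 -0.01] w 0.061563345912059336 j [-0.32  0.76  0.46  1.01 -0.23  1.98  1.72]
now u -15.5 y -39.3 w 2.1 th 0.799 yaw 3.99
-14,2,.8 ([0.2, 1.4, -0.8], [0.1, -0.2, -0.1])
-12,3,.8 ([0.2, 2.5, -2.7], [0.1, -0.2, -0.1])
-10,5,.8 ([0.2, 3.2, -5.4], [0.1, -0.2, -0.1])
-8,7,.8 ([0.2, 3.8, -8.2], [0.1, -0.2, -0.1])
-7,8,.8 ([0.2, 4.2, -9.5], [0.1, -0.2, -0.1])
```

apply_moves(
  increments=[
    {"grip":160,"xyz":[0.2,1.4,-0.8],"rotation":[0,0,0]},
    {"grip":160,"xyz":[0.2,2.5,-2.7],"rotation":[0,0,0]},
    {"grip":160,"xyz":[0.2,3.2,-5.4],"rotation":[0,0,0]},
    {"grip":160,"xyz":[0.2,3.2,-5.4],"rotation":[0,0,0]},
  ],
)

```text
time: 6.05
ee_pos: [0.6094, 0.0055, 0.2336]
eef_rot: [0.657, 0.703, -0.199, -0.186]
ft_force: [-0.5, 0.1, -2.4]
width: 0.0617
```

```bash
python3 nxt.py -9,6,.8 -8,7,.8 -7,8,.8 -6,8,.75 -5,8,.7 -4,8,.65 -3,8,.6
```

```text
t 6.05 F [-0.5  0.1 -2.4] M [ 0.14 -0.89  0.02] w 0.06174605589921623 j [-0.31  0.77  0.46  0.98 -0.24  1.99  1.72]
now u -9.8 y -39.1 w 5.3 th 0.799 yaw 4.00
-9,6,.8 ([0.0, 0.3, -1.1], [0.1, -0.2, -0.1])
-8,7,.8 ([0.0, 0.6, -2.5], [0.1, -0.2, -0.1])
-7,8,.8 ([0.0, 1.0, -3.9], [0.1, -0.2, -0.1])
-6,8,.75 ([0.0, 2.1, -0.6], [-2.8, -0.2, -0.1])
-5,8,.7 ([0.0, 3.5, 2.6], [-5.6, -0.2, -0.1])
-4,8,.65 ([0.0, 5.1, 5.8], [-8.5, -0.2, -0.1])
-3,8,.6 ([0.0, 6.8, 8.9], [-11.4, -0.2, -0.1])
```

No contact force. Continuing in and starting the swing down.

apply_moves(
  increments=[
    {"grip":160,"xyz":[0,0.6,-2.5],"rotation":[0,-0.2,0]},
    {"grip":160,"xyz":[0,1,-3.9],"rotation":[0,-0.2,0]},
    {"grip":160,"xyz":[0,2.1,-0.6],"rotation":[-2.8,-0.2,0]},
    {"grip":160,"xyz":[0,3.5,2.6],"rotation":[-5.6,-0.2,0]},
    {"grip":160,"xyz":[0,3.5,2.6],"rotation":[-5.6,-0.2,0]},
  ],
)

```text
time: 6.68
ee_pos: [0.6108, 0.0056, 0.2304]
eef_rot: [0.665, 0.713, -0.166, -0.152]
ft_force: [-0.2, -0.1, -1.5]
width: 0.0617
```

```bash
python3 nxt.py -4,8,.65 -3,8,.6 -2.5,7.5,.55 -2,7,.5 -2,7,.45 -2,6,.4; python3 - <<'E'
from h import *
c=cam('scene')['img'];cv2.imwrite('pics/s5.png',cv2.resize(c[130:290,150:370],None,fx=3.5,fy=3.5,interpolation=cv2.INTER_CUBIC))
E
```

```text
t 6.675 F [-0.2 -0.1 -1.5] M [ 0.15 -0.72 -0.02] w 0.06174143769799848 j [-0.34  0.69  0.46  1.08 -0.23  1.88  1.72]
now u -5.3 y -39.1 w 8.8 th 0.700 yaw 4.10
-4,8,.65 ([0.0, 1.9, 4.0], [-2.9, 0.0, -0.0])
-3,8,.6 ([0.0, 3.3, 7.3], [-5.7, 0.0, -0.0])
-2.5,7.5,.55 ([0.0, 4.7, 11.2], [-8.6, 0.0, -0.0])
-2,7,.5 ([0.0, 6.3, 15.1], [-11.5, 0.0, -0.0])
-2,7,.45 ([0.0, 7.4, 18.7], [-14.3, 0.0, -0.0])
-2,6,.4 ([0.1, 9.1, 23.2], [-17.2, 0.0, -0.0])
```

View pics/s5.png

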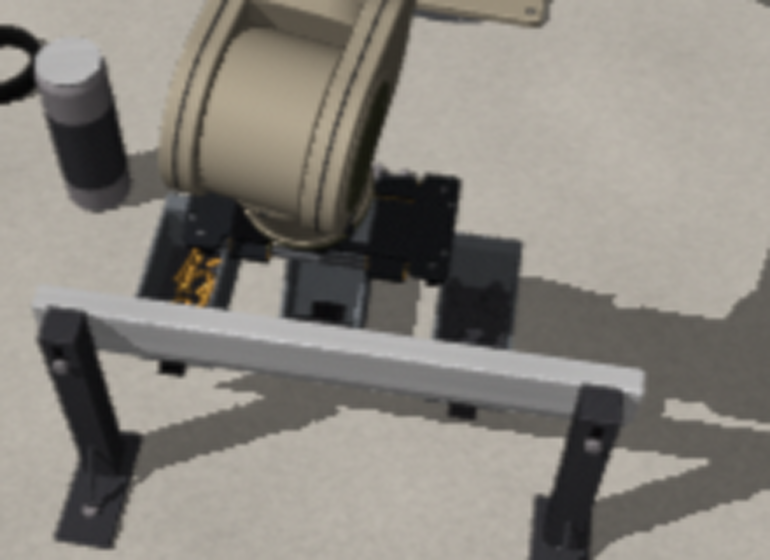

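Tongue now hidden behind the rail (330,320), zero contact force. Continue.

apply_moves(
  increments=[
    {"grip":160,"xyz":[0,1.9,4],"rotation":[-2.9,0,0]},
    {"grip":160,"xyz":[0,3.3,7.3],"rotation":[-5.7,0,0]},
    {"grip":160,"xyz":[0,4.7,11.2],"rotation":[-8.6,0,0]},
    {"grip":160,"xyz":[0,6.3,15.1],"rotation":[-11.5,0,0]},
    {"grip":160,"xyz":[0,6.3,15.1],"rotation":[-11.5,0,0]},
  ],
)

```text
time: 7.35
ee_pos: [0.6095, 0.0056, 0.2141]
eef_rot: [0.676, 0.725, -0.094, -0.086]
ft_force: [0.4, -0.2, -1.5]
width: 0.0616
```

```bash
python3 nxt.py -2,7,.45 -2,6,.4 -2,5,.35 -2,5,.3 -2.3,4.2,.25 -2,4,.2 -1,4,.15
```

```text
t 7.35 F [ 0.4 -0.2 -1.5] M [ 0.06 -0.39  0.03] w 0.06158983858659341 j [-0.4   0.53  0.47  1.31 -0.2   1.61  1.71]
now u -2.4 y -38.9 w 6.9 th 0.502 yaw 4.14
-2,7,.45 ([-0.1, 0.7, 3.7], [-3.0, 0.0, -0.0])
-2,6,.4 ([-0.1, 1.5, 8.4], [-5.8, 0.0, -0.0])
-2,5,.35 ([-0.1, 2.5, 13.1], [-8.7, 0.0, -0.0])
-2,5,.3 ([-0.1, 3.4, 16.8], [-11.6, 0.1, 0.0])
-2.3,4.2,.25 ([-0.1, 4.4, 21.3], [-14.4, 0.1, 0.0])
-2,4,.2 ([-0.0, 6.0, 24.9], [-17.3, 0.1, 0.0])
-1,4,.15 ([-0.0, 8.5, 28.2], [-20.2, 0.1, 0.0])
```

apply_moves(
  increments=[
    {"grip":160,"xyz":[0,0.7,3.7],"rotation":[-3,0,0]},
    {"grip":160,"xyz":[0,1.5,8.4],"rotation":[-5.8,0,0]},
    {"grip":160,"xyz":[0,2.5,13.1],"rotation":[-8.7,0,0]},
    {"grip":160,"xyz":[0,3.4,16.8],"rotation":[-11.6,0,0]},
    {"grip":160,"xyz":[0,3.4,16.8],"rotation":[-11.6,0,0]},
  ],
)

```text
time: 7.98
ee_pos: [0.608, 0.0054, 0.1971]
eef_rot: [0.682, 0.731, -0.021, -0.018]
ft_force: [-0.4, 0.1, -2.2]
width: 0.0616
```

```bash
python3 nxt.py -2.3,4.2,.25 -2,4,.2 -1.5,3.5,.17 -1,2.5,.17 -0.5,1,.17
```

```text
t 7.975 F [-0.4  0.1 -2.2] M [ 0.07 -0.05  0.08] w 0.06157311058236675 j [-0.45  0.38  0.48  1.53 -0.17  1.34  1.68]
now u -2.5 y -38.9 w 5.0 th 0.302 yaw 4.15
-2.3,4.2,.25 ([-0.0, 0.6, 4.6], [-3.0, 0.0, 0.0])
-2,4,.2 ([-0.0, 1.4, 8.6], [-5.8, 0.1, 0.0])
-1.5,3.5,.17 ([-0.0, 2.4, 11.3], [-7.5, 0.1, 0.0])
-1,2.5,.17 ([-0.0, 2.9, 12.2], [-7.5, 0.1, 0.0])
-0.5,1,.17 ([-0.0, 3.5, 13.7], [-7.5, 0.1, 0.0])
```

```bash
python3 nxt.py -1.8,3.2,.27 -1.3,2.2,.23 -0.8,1.4,.19 -0.6,1,.17;python3 - <<'E'
exec(open('path.py').read().split('ths=')[0])
for a in [(.27,-1.8,3.2),(.23,-1.3,2.2),(.19,-.8,1.4),(.17,-.6,1)]: print(a,clear(*a))
E
```

```text
t 7.975 F [-0.4  0.1 -2.2] M [ 0.07 -0.05  0.08] w 0.06157311058236675 j [-0.45  0.38  0.48  1.53 -0.17  1.34  1.68]
now u -2.5 y -38.9 w 5.0 th 0.302 yaw 4.15
-1.8,3.2,.27 ([-0.0, 1.0, 4.1], [-1.8, 0.0, 0.0])
-1.3,2.2,.23 ([-0.0, 1.9, 8.1], [-4.1, 0.1, 0.0])
-0.8,1.4,.19 ([-0.0, 2.9, 11.8], [-6.4, 0.1, 0.0])
-0.6,1,.17 ([-0.0, 3.4, 13.7], [-7.5, 0.1, 0.0])
(0.27, -1.8, 3.2) 1.2134712623308612
(0.23, -1.3, 2.2) -0.1496846066926807
(0.19, -0.8, 1.4) 0.508166329277636
(0.17, -0.6, 1) 0.20824689196334742
```

apply_moves(
  increments=[
    {"grip":160,"xyz":[0,1,4],"rotation":[-1.8,0,0]},
    {"grip":160,"xyz":[0,1.9,8],"rotation":[-4.1,0,0]},
    {"grip":160,"xyz":[0,2.9,11.8],"rotation":[-6.4,0,0]},
    {"grip":160,"xyz":[0,3.4,13.7],"rotation":[-7.5,0,0]},
    {"grip":160,"xyz":[0,3.4,13.7],"rotation":[-7.5,0,0]},
  ],
)

```text
time: 8.6
ee_pos: [0.6107, 0.0056, 0.1832]
eef_rot: [0.681, 0.731, 0.026, 0.026]
ft_force: [-0.6, -0.6, -1.9]
width: 0.0617
```

```bash
python3 nxt.py -.3,.5,.14 -.3,.5,.11 0,0,.08 0,0,.04 0,0,0;python3 - <<'E'
from h import *
c=cam('scene')['img'];cv2.imwrite('pics/s6.png',cv2.resize(c[130:290,150:370],None,fx=3.5,fy=3.5,interpolation=cv2.INTER_CUBIC))
E
```

```text
t 8.6 F [-0.6 -0.6 -1.9] M [ 0.03  0.17 -0.03] w 0.06166092394661342 j [-0.48  0.29  0.48  1.66 -0.14  1.15  1.67]
now u -0.6 y -38.9 w 0.9 th 0.172 yaw 4.17
-.3,.5,.14 ([-0.0, 0.5, 2.8], [-1.8, 0.1, 0.0])
-.3,.5,.11 ([-0.0, 0.7, 5.1], [-3.6, 0.1, 0.0])
0,0,.08 ([-0.0, 1.3, 7.9], [-5.3, 0.1, 0.0])
0,0,.04 ([-0.0, 1.8, 10.8], [-7.6, 0.1, 0.0])
0,0,0 ([0.0, 2.5, 13.8], [-9.9, 0.1, 0.0])
```

View pics/s6.png

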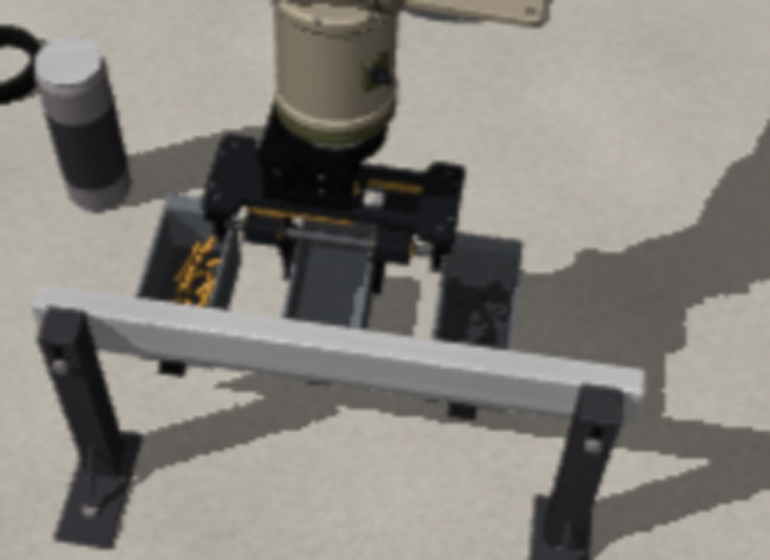

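apply_moves(
  increments=[
    {"grip":160,"xyz":[0,0.5,2.8],"rotation":[-1.8,0,0]},
    {"grip":160,"xyz":[0,0.7,5.1],"rotation":[-3.6,0,0]},
    {"grip":160,"xyz":[0,0.7,5.1],"rotation":[-3.6,0,0]},
  ],
)

```text
time: 9.02
ee_pos: [0.6113, 0.0057, 0.1782]
eef_rot: [0.68, 0.73, 0.049, 0.047]
ft_force: [-4.1, -0.9, -1.9]
width: 0.0619
```

```bash
python3 nxt.py -.3,.3,.11 0,0,.08 0,0,.06 0,0,.04 0,0,0
```

```text
t 9.025 F [-4.1 -0.9 -1.9] M [0.04 1.05 0.01] w 0.06192406966906366 j [-0.5   0.25  0.48  1.72 -0.13  1.07  1.66]
now u -0.8 y -38.8 w 0.4 th 0.111 yaw 4.18
-.3,.3,.11 ([-0.1, 0.5, 0.2], [-0.1, 0.1, 0.0])
0,0,.08 ([-0.1, 0.9, 2.8], [-1.8, 0.1, 0.0])
0,0,.06 ([-0.1, 1.1, 4.4], [-2.9, 0.1, 0.0])
0,0,.04 ([-0.1, 1.3, 5.9], [-4.1, 0.1, 0.0])
0,0,0 ([-0.1, 1.7, 8.8], [-6.4, 0.1, 0.0])
```

apply_moves(
  increments=[
    {"grip":160,"xyz":[0,0.8,1.5],"rotation":[-1,0,0]},
    {"grip":160,"xyz":[0,0.9,2.8],"rotation":[-1.8,0,0]},
    {"grip":160,"xyz":[0,1,4.4],"rotation":[-2.9,0,0]},
  ],
)

```text
time: 9.4
ee_pos: [0.6123, 0.0058, 0.1739]
eef_rot: [0.679, 0.729, 0.066, 0.063]
ft_force: [-7.4, -1.2, 2.5]
width: 0.0619
```

```bash
python3 nxt.py 0,0,.06 0,0,.04 0,0,.02 0,0,0 0,0,-.02
```

```text
t 9.4 F [-7.4 -1.2  2.5] M [-0.    1.54  0.03] w 0.06192478518186626 j [-0.5   0.22  0.48  1.77 -0.12  1.    1.65]
now u -0.6 y -38.8 w -0.3 th 0.063 yaw 4.18
0,0,.06 ([-0.1, 0.7, -0.0], [-0.1, 0.1, 0.0])
0,0,.04 ([-0.1, 0.8, 1.5], [-1.3, 0.1, 0.0])
0,0,.02 ([-0.1, 0.9, 3.0], [-2.4, 0.1, 0.0])
0,0,0 ([-0.1, 1.1, 4.5], [-3.6, 0.1, 0.0])
0,0,-.02 ([-0.1, 1.3, 6.0], [-4.7, 0.1, 0.1])
```

apply_moves(
  increments=[
    {"grip":160,"xyz":[0,0.4,1.5],"rotation":[-1.3,0,0]},
    {"grip":160,"xyz":[0,0.5,3],"rotation":[-2.4,0,0]},
    {"grip":160,"xyz":[0,0.7,4.5],"rotation":[-3.6,0,0]},
  ],
)

```text
time: 9.78
ee_pos: [0.6142, 0.0059, 0.1697]
eef_rot: [0.676, 0.726, 0.09, 0.085]
ft_force: [1.5, -0.4, -2.4]
width: 0.0619
```

```bash
python3 nxt.py 0,0,0 0,0,-.02;python3 - <<'E'
from h import *
c=cam('scene')['img'];cv2.imwrite('pics/s7.png',cv2.resize(c[130:290,150:370],None,fx=3.5,fy=3.5,interpolation=cv2.INTER_CUBIC))
cv2.imwrite('pics/wrist7.png',cam('wrist')['img'])
E
```

```text
t 9.775 F [ 1.5 -0.4 -2.4] M [0.04 0.5  0.1 ] w 0.06191467479892363 j [-0.51  0.18  0.47  1.83 -0.11  0.91  1.64]
now u -0.0 y -38.9 w 0.1 th -0.002 yaw 4.18
0,0,0 ([-0.1, -0.0, 0.0], [0.1, 0.1, 0.1])
0,0,-.02 ([-0.1, 0.1, 1.5], [-1.1, 0.1, 0.1])
```

View pics/s7.png

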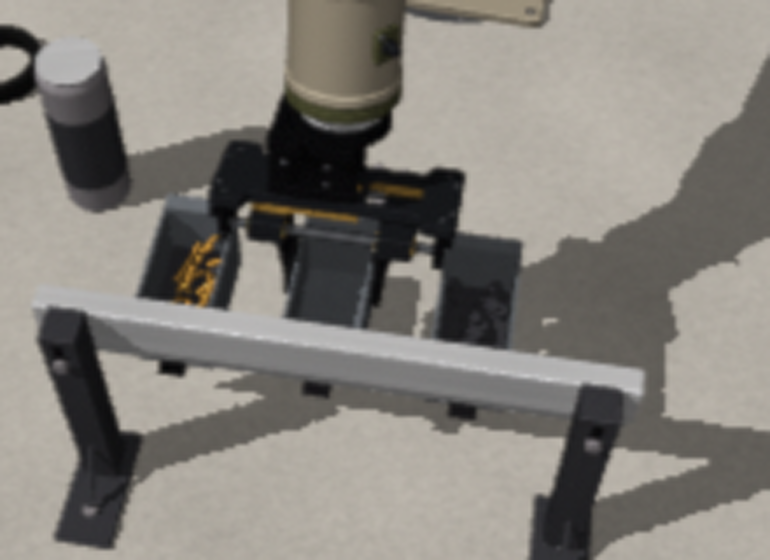

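View pics/wrist7.png

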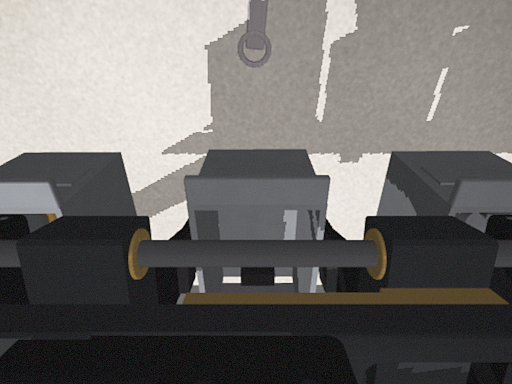

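Snapped: forces dropped, the nose shows below the rail at (317,390), in line with its neighbours' noses. I'll press slightly, then release.

apply_moves(
  increments=[
    {"grip":160,"xyz":[0,0,1],"rotation":[-0.7,0,0]},
    {"grip":160,"xyz":[0,0,1],"rotation":[-0.7,0,0]},
  ],
)

```text
time: 10.12
ee_pos: [0.6148, 0.0059, 0.1686]
eef_rot: [0.676, 0.725, 0.095, 0.09]
ft_force: [5.9, -0.4, -6.7]
width: 0.0619
```

```bash
python3 nxt.py 0,0,0
```

```text
t 10.125 F [ 5.9 -0.4 -6.7] M [ 0.04 -0.21  0.01] w 0.06191048187501255 j [-0.52  0.17  0.47  1.84 -0.1   0.89  1.64]
now u 0.2 y -38.9 w 0.0 th -0.015 yaw 4.18
0,0,0 ([-0.0, -0.3, -1.2], [0.9, 0.1, 0.1])
```

apply_moves(
  increments=[
    {"grip":160,"xyz":[0,-0.3,-1.2],"rotation":[0.9,0,0]},
    {"grip":160,"xyz":[0,-0.3,-1.2],"rotation":[0.9,0,0]},
    {"grip":110,"xyz":[0,-0.3,-1.2],"rotation":[0.9,0,0]},
    {"grip":0,"xyz":[0,-0.3,-1.2],"rotation":[0.9,0,0]},
    {"grip":0,"xyz":[0,-0.3,-1.2],"rotation":[0.9,0,0]},
  ],
)

```text
time: 10.75
ee_pos: [0.6143, 0.0058, 0.17]
eef_rot: [0.677, 0.726, 0.089, 0.085]
ft_force: [-0.6, -0.3, 0.1]
width: 0.0744
```

```bash
python3 - <<'E'
from plan import *
T0,s=cur();print(s['ft_force'],s['width'])
c=cam('wrist');cv2.imwrite('pics/wrist8.png',c['img'])
B=bin_hang(0,0,0)
W=pts(c);q=((W-B[:3,3])@B[:3,:3]).reshape(-1,3)*1000;q=q[np.isfinite(q[:,0])]
def sel(*b):
    m=np.ones(len(q),bool)
    for i,(lo,hi) in enumerate(b): m&=(q[:,i]>lo)&(q[:,i]<hi)
    return q[m]
f=sel((-50,50),(-24,24),(-8,14));print('floor',len(f),np.median(f[:,2]),np.polyfit(f[:,0],f[:,2],1))
l=sel((-80,-56),(-32,32),(50,80));print('lip',np.percentile(l,[2,50,98],0).round(1).tolist())
E
```

```text
[-0.64949431 -0.26577615  0.05733308] 0.07443737218957125
floor 2805 0.7327988379285388 [0.17016903 0.33643365]
lip [[-67.2, -29.8, 58.0], [-62.5, -0.4, 61.0], [-56.3, 29.0, 62.2]]
```

View pics/wrist8.png

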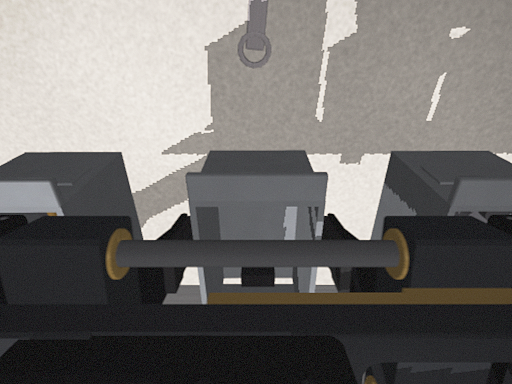

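apply_moves(
  increments=[
    {"grip":0,"xyz":[0,0,0],"rotation":[0,0,0]},
    {"grip":0,"xyz":[0,0,-15],"rotation":[0,0,0]},
    {"grip":0,"xyz":[0,0,-45],"rotation":[0,0,0]},
    {"grip":0,"xyz":[0,0,-90],"rotation":[0,0,0]},
    {"grip":0,"xyz":[0,0,-100],"rotation":[0,0,0]},
  ],
)

```text
time: 11.42
ee_pos: [0.5907, 0.004, 0.2714]
eef_rot: [0.677, 0.726, 0.091, 0.086]
ft_force: [0.3, -0.3, 0.0]
width: 0.0872
```

```bash
cat > chk.py <<'E'
from plan import *
import sys
T0,s=cur();print(s['ft_force'],s['width'],s['time'])
ex=np.array([np.cos(YAW),np.sin(YAW),0]);ey=np.array([-ex[1],ex[0],0])
for n in ['wrist','scene','top']:
    c=cam(n);cv2.imwrite(f'pics/{n}{sys.argv[1]}.png',c['img'])
    W=pts(c).reshape(-1,3);W=W[np.isfinite(W[:,0])]
    q=np.stack([(W@ex-FACE)*1e3,W@ey*1e3,(W[:,2]-ZG)*1e3],1)
    print(n)
    for nm,y in (('left',78),('new',-39),('right',-156)):
        m=(abs(q[:,1]-y)<40)&(q[:,0]<-20)&(q[:,0]>-140)&(q[:,2]>-25)&(q[:,2]<15);p=q[m]
        if len(p)<20: print(nm,len(p));continue
        k=(p[:,0]<p[:,0].min()+13)&(p[:,2]>-12);l=p[k]
        rim=p[(p[:,0]>-100)&((abs(p[:,1]-y)>27)&(abs(p[:,1]-y)<33))&(p[:,2]>-10)]
        print(nm,len(p),'umin %.1f'%np.percentile(p[:,0],1),'y %.1f..%.1f'%tuple(np.percentile(p[:,1],[1,99])),'lip z %.1f'%np.median(l[:,2]),'rim slope/int',np.polyfit(rim[:,0],rim[:,2],1).round(3) if len(rim)>8 else '')
    if n=='scene':cv2.imwrite(f'pics/sc{sys.argv[1]}.png',cv2.resize(c['img'][130:290,150:370],None,fx=3.5,fy=3.5,interpolation=cv2.INTER_CUBIC))
E
python3 chk.py 9
```

```text
[ 0.33540602 -0.30308369  0.03223467] 0.08717926423834668 11.425
wrist
left 4395 umin -121.2 y 45.9..107.7 lip z 1.7 rim slope/int [-0.016 -3.14 ]
new 2655 umin -122.1 y -70.3..-8.8 lip z -0.9 rim slope/int [ 0.006 -0.994]
right 3855 umin -120.6 y -188.5..-126.6 lip z 1.8 rim slope/int [-0.015 -3.549]
scene
left 323 umin -121.3 y 47.0..108.2 lip z 3.2 rim slope/int [1.000e-03 2.758e+00]
new 298 umin -122.3 y -70.0..-8.2 lip z 0.0 rim slope/int [0.011 0.132]
right 369 umin -120.1 y -188.2..-126.2 lip z 2.8 rim slope/int [-0.017 -1.442]
top
left 207 umin -122.6 y 48.3..109.9 lip z 2.8 rim slope/int [-0.062 -3.059]
new 22 umin -44.7 y -68.7..-8.4 lip z 2.0 rim slope/int [-0.033  0.619]
right 161 umin -122.1 y -187.2..-125.3 lip z 2.8 rim slope/int [0.007 0.974]
```

View pics/sc9.png

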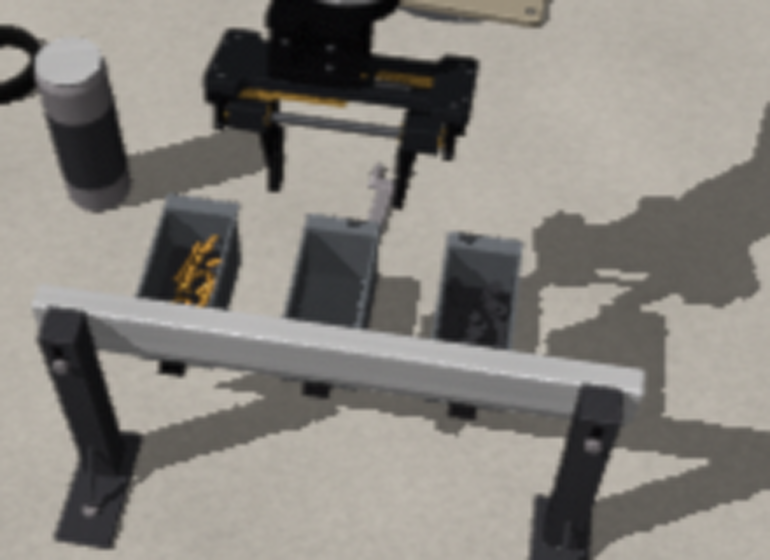

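View pics/wrist9.png

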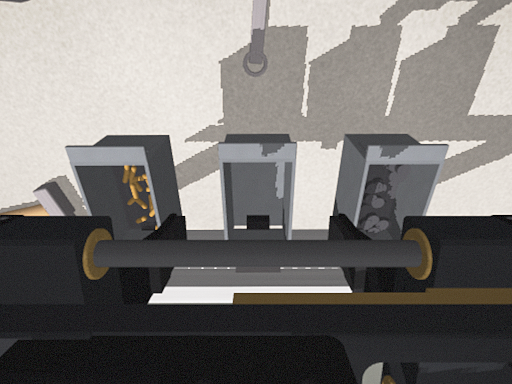

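```bash
cat > rim.py <<'E'
from plan import *
ex=np.array([np.cos(YAW),np.sin(YAW),0]);ey=np.array([-ex[1],ex[0],0])
for n in ['wrist','scene']:
    c=cam(n);W=pts(c).reshape(-1,3);W=W[np.isfinite(W[:,0])]
    q=np.stack([(W@ex-FACE)*1e3,W@ey*1e3,(W[:,2]-ZG)*1e3],1)
    for nm,y in (('left',78),('new',-39.3),('right',-157)):
        o=[]
        for a in range(-124,0,12):
            m=(q[:,0]>a)&(q[:,0]<a+12)&(abs(q[:,1]-y)<36)&(q[:,2]>-30)&(q[:,2]<9);p=q[m]
            if len(p)<4: o.append('--');continue
            o.append('%.1f'%np.percentile(p[:,2],90)+'/%d'%len(p))
        # floor
        f=q[(q[:,0]>-100)&(q[:,0]<-8)&(abs(q[:,1]-y)<24)&(q[:,2]<-52)&(q[:,2]>-72)]
        print(n,nm,o,'floor',len(f),np.polyfit(f[:,0],f[:,2],1).round(3) if len(f)>10 else '')
E
python3 rim.py
```

```text
wrist left ['2.5/993', '2.4/928', '1.7/623', '1.6/636', '1.8/510', '1.5/439', '-2.0/194', '-22.1/256', '-21.1/257', '-21.3/30', '--'] floor 0 
wrist new ['-0.2/1044', '0.0/611', '0.1/185', '0.5/200', '0.5/176', '0.9/176', '1.1/161', '0.9/119', '-10.3/44', '-22.8/9', '7.1/504'] floor 2502 [ 3.5000e-02 -5.9545e+01]
wrist right ['2.6/941', '2.5/964', '1.7/523', '1.8/583', '1.8/560', '1.4/445', '0.9/201', '-28.0/14', '-25.2/30', '-25.1/16', '--'] floor 0 
scene left ['4.9/53', '4.4/182', '3.7/27', '3.7/38', '5.0/18', '3.9/24', '3.3/22', '3.9/25', '4.6/7', '--', '--'] floor 0 
scene new ['2.5/60', '1.5/165', '4.0/10', '1.7/19', '3.0/18', '3.6/17', '3.8/21', '2.8/16', '4.0/8', '--', '--'] floor 199 [ 3.2000e-02 -5.8098e+01]
scene right ['4.9/51', '3.6/167', '3.5/42', '3.0/34', '3.2/34', '3.4/40', '4.2/34', '3.0/30', '4.2/13', '--', '--'] floor 0
```

```bash
python3 -c "
from h import *
print(r.close_job(), st()['time'])"
```

```text
the job is handed in; nothing more can be done
the job is handed in; nothing more can be done
```

The bin is hung in the gap between the two bins and the job is handed in, about 11.5 s into the 72 s limit. One check disagreed slightly: the bin sits a little front-down rather than exactly level.

**What I did:**
1. I gripped the bin across its width at 32 N.
2. I tipped it to 0.8 rad, fed the tongue in behind the lip without contact forces, and swung the front down in the grip.
3. The catch gave at most about 8 N sideways, then the force fell away near level, which I took as the snap.
4. I pressed about 1 mm further, where the wrist force reached about 9 N. Then I let go and backed off.

**What the last checks showed:**
- **Height:** rim and neighbouring lips agree that the rail sits about 7 mm below nominal, which I used.
- **Catch:** the new bin's nose shows below the rail, in line with its neighbours' noses.
- **Position:** the new bin is centred in the gap to within about 1 mm.
- **Neighbours:** both hung bins measure where they were at the start, within about 1 mm. The spray can and wrench look unmoved; I did not measure the smaller things.
- **Contact:** the gripper was open and clear, with no force on it.

**What disagreed:** after release the bin rests about 0.02–0.03 rad front-down, so its front lip is about 3 mm lower than the neighbours' lips. That matches the 1.5 mm of play between the tongue and the lip, so I took it as its natural rest and did not try to correct it. I did not press on the front lip after release.

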